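# Fit the egg-seat insert into the candler

### The job

Fit the orange egg-seat insert to the candler: slide it along the guide channel until it drops into the recess in the candler's top, then press its raised trailing edge down until it lies flush with the top all round. Then turn the red-posted catch fully across the insert to lock it, leave it there, and do not disturb the egg stand or the bottle.

Things in the scene. Friction and masses are not known exactly. Their poses are not given: they have to be found in the camera images.
- candler: Fixed steel box, 250 mm (its x) by 180 mm (its y), flat top 110 mm above the table. Origin: centre of its underside; z up; +x: the way the insert is pushed. Two rails on its top, 8 mm high and wide, run from x = -122 to 12 mm, 79 mm apart inside, centred on y = 0, open at the -x end, and lead to the recess.
- recess (a point): Centre of the recess floor, at x = 60, y = 0, z = 94 mm in the candler's frame, same axes. The recess is rectangular, 84 mm (candler x = 18 to 102) by 79 mm (y = -39.5 to 39.5), 16 mm deep, with a solid floor.
- tongue_tip (a point): Tip of a 34 mm wide sprung brass tongue in the middle of the recess wall at candler x = 18 mm. It slopes out from the rim to 6 mm from the wall near the floor. It holds the insert's trailing edge up until that is pressed down with about 6 to 15 N, then gives way.
- insert: Loose orange plate, 80 (x) by 76 (y) by 16 mm thick, 0.13 kg, round white window on top. Origin: centre of its underside, z up, x along the candler's x. Starts flat between the rails. Pushed on its -x face it tips nose first into the recess; its trailing edge stays about 10 mm proud until pressed (25 mm behind its centre serves). It stays down, centre about 2 mm beyond the recess centre.
- catch (a joint): Swivel catch, rad, anticlockwise from above; pivot at candler x = 48, y = -56 mm. Dark bar 14 mm wide, 52 mm from pivot to end, 5 mm thick, underside 2 mm above the candler's top. 0: along candler +x, clear of the recess; 1.571 (stop): along +y, across the insert. Starts at -0.6 to 0; turns with about 1 N at the post; stays where left; passes only over a flush insert.
- catch_post (a point): Top centre of the red upright post on the catch bar, by which to push or pinch it: 12 mm in diameter, 45 mm from the pivot, 28 mm tall above the bar, its top 145 mm above the table.
- stand: Loose round wooden egg stand, 110 mm in diameter, 26 mm high, with a white egg fixed upright on it (total height 91 mm). Origin: centre of its underside. Bystander: leave alone.
- spray: Loose white bottle, 64 mm in diameter, 170 mm high, green label. Origin: centre of its underside. Bystander: leave alone.
There are look-alikes about, which are no part of the job. What is meant by the insert is not turquoise, and is the smaller of those in its own colour.

How it is judged:
By the outcome, as a careful person would: the job done as asked, in the order asked, and still so for the second after the job is handed in, with the robot touching nothing.
It also fails if it takes over 50 s, if anything falls off the work surface, if the arm or the gripper's body presses on something with over 40 N, if the wrist force passes 120 N, or if a joint passes its speed limit or range.

### The arm

A 7-joint arm with a two-finger parallel gripper is mounted at the origin on the work surface. World frame = base frame: x ahead of the robot, y to its left, z up, the work surface at z = 0. Lengths are in m, angles in rad, forces in N, time in s.
With the tool pointing down it reaches from about 0.425 to 0.925 m from the base axis. Payload 6.8 kg.
Tool frame: the origin (TCP) lies at the centre of the arm's flange, where the gripper is bolted on; the fingertips stand 173 mm ahead of it and the grasp point (between the pads) lies 155 mm ahead of it (finger_overhang is the distance from the TCP to the fingertips, in m); y points along the fingers, z is the direction in which the jaws open and shut, and the axes are right-handed (so a half turn about y gives the same grasp; the last joint's range is limited). The gripper opens to 85 mm and grips with 20 to 120 N. Pads are 22 mm wide; open, the fingers measure 114 mm over their backs; the gripper's body (76 mm by 85 mm) begins 54 mm behind the grasp point. The pads swing forward as they close: fully open they stand 13 mm farther back than shut.
Start: joints at [-1.405, 0.477, 0.022, 1.555, -0.011, 1.109, -0.083], TCP at [0.183, 0.65, 0.405] pointing down, gripper open.
Joint ranges: [-2.96, 2.96], [-0.34, 2.1], [-1.41, 1.46], [0.24, 2.44], [-1.37, 4.51], [0.17, 1.92], [-2.96, 2.96]. Speed limits (rad/s): [2.39, 2.39, 3.14, 3.14, 3.14, 3.14, 3.14].

### API

Orientations are given as a rotation vector (axis times angle).
In Python, from bench import get_obs, grab_frame, hand_in, finger_overhang gives the robot as it stands. The module is installed in compiled form; this text tells all that it offers.
- The arm moves only by the shell command python3 -m jog 'ROWS' [FORCE]. ROWS is JSON, a list of rows, each a list of 3 entries, a list of its own where there are three numbers: the shift along the tool's x, y, z in cm, then the turn about the tool's y in rad, then the gripper command: -1 is fully open, 1 is shut, values between are in proportion. In form: [[[x, y, z], twist, gripper], ...]. A call has 1 to 10 rows; each row is the pose to reach, as a shift and turn from the pose commanded when the call began, along the tool's axes at that moment; what a row does not reach only later rows make up. A row lasts 1/8 s, in which the tool goes at most 62.5 mm and 10.7 degrees, less where a joint would pass 70% of its speed; a pose out of reach is approached as far as the arm can. A call with a gripper value outside its range is refused whole. The fingers move at their own pace and stop on an object; FORCE is the grip in N (left out, the last holds). Time passes only in rows, so rows that repeat a pose let the fingers close. It gives the time, the measured TCP pose, the force and the opening at its end, in the units of the state.
- get_obs(): the state, without advancing time (a new reading comes with each control period).
- grab_frame(name): name is "side" or "top" or "wrist"; returns a dict with "image" (420x560x3 uint8, blue, green, red), "fx", "fy", "cx", "cy" (pixels), "origin" and "rotation" of the camera in the world. Camera axes: x right, y up, looking along -z (the intrinsics and any distortion apply to the point x, -y, -z); pixel columns grow to the right and rows downward; lengths in m; the calibration is good to about 2 mm. A picture is of the moment at which its call begins. There is no depth.
- hand_in(): hands the job in, once; it reports no verdict.
The state is a dict: "clock": time; "joints": joint angles; "qvel": joint speeds; "tau": joint torques, N m; "tcp_pos": TCP position; "orientation": TCP orientation; "contact_force": force on the tool from outside, world axes, zero at the start; "moment": the same for the moment, N m; "grip_width": finger opening in m.
Only numpy, scipy, OpenCV 4.12 (cv2) and the standard library are available. Lean on these libraries where they do the work, as an engineer would, in place of code of your own. Each camera call takes 0.05 s, during which the arm holds its last target.

## Working session

There is one attempt and no reset: what is moved stays moved. The work goes in short steps, Python scripts to look and compute and a shell command to move; the robot and the scene stay as the last step left them, time stands still between calls to the robot, and variables do not carry over. Pictures are saved under pics/ and viewed, and the job is handed in when it is done.

```bash
mkdir -p pics; cat > h.py <<'E'
import numpy as np, cv2
from bench import get_obs, grab_frame
from scipy.spatial.transform import Rotation as R
def snap(n,f):
    d=grab_frame(n); cv2.imwrite('pics/'+f+'.png',d['image']); np.save('pics/'+f+'.npy',d,allow_pickle=True); return d
def load(f): return np.load('pics/'+f+'.npy',allow_pickle=True).item()
def ray(d,u,v):
    r=np.array([(u-d['cx'])/d['fx'],-(v-d['cy'])/d['fy'],-1.]); return np.array(d['origin']),np.array(d['rotation'])@r
def plane(d,u,v,z):
    o,r=ray(d,u,v); return o+r*(z-o[2])/r[2]
def proj(d,p):
    c=np.array(d['rotation']).T@(np.array(p)-d['origin']); return d['cx']+d['fx']*c[0]/-c[2], d['cy']-d['fy']*c[1]/-c[2]
E
python3 - <<'E'
from h import *
for n in('top','side','wrist'):
    d=snap(n,n+'0'); print(n,{k:(np.round(v,3).tolist() if k!='image' else 0) for k,v in d.items()})
o=get_obs(); print({k:np.round(v,3).tolist() for k,v in o.items()})
from bench import finger_overhang
print(finger_overhang, R.from_rotvec(o['orientation']).as_matrix().round(3))
E
```

```text
top {'image': 0, 'fx': 494.471, 'fy': 494.471, 'cx': 275.466, 'cy': 208.807, 'origin': [0.425, -0.021, 0.972], 'rotation': [0.137, -0.131, -1.545]}
side {'image': 0, 'fx': 387.55, 'fy': 387.55, 'cx': 277.058, 'cy': 204.232, 'origin': [0.308, -0.454, 0.715], 'rotation': [0.661, -0.174, -0.454]}
wrist {'image': 0, 'fx': 293.88, 'fy': 293.88, 'cx': 279.373, 'cy': 205.749, 'origin': [0.113, 0.668, 0.373], 'rotation': [-0.242, -0.182, 1.288]}
{'clock': 0.15, 'joints': [-1.405, 0.478, 0.022, 1.556, -0.012, 1.109, -0.083], 'qvel': [-0.0, -0.0, -0.001, -0.003, 0.0, -0.0, -0.003], 'tau': [0.002, -59.693, 1.61, -28.149, 0.013, 0.007, 0.0], 'tcp_pos': [0.182, 0.65, 0.404], 'orientation': [-1.561, 0.215, -0.215], 'contact_force': [0.196, -0.353, -1.025], 'moment': [-0.019, 0.03, -0.016], 'grip_width': 0.085}
0.1734 [[ 0.963 -0.     0.27 ]
 [-0.27  -0.001  0.963]
 [ 0.    -1.    -0.001]]
```

```bash
sed -i "s/np.array(d\['rotation'\])/R.from_rotvec(d['rotation']).as_matrix()/g" h.py; python3 -c "
from h import *
print(load('top0').keys())"
```

```text
dict_keys(['image', 'fx', 'fy', 'cx', 'cy', 'origin', 'rotation'])
```

View pics/top0.png

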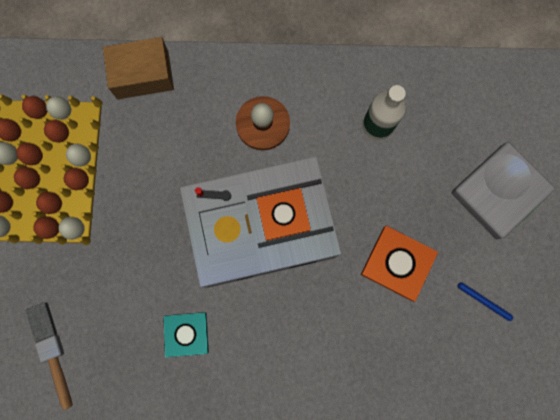

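View pics/side0.png

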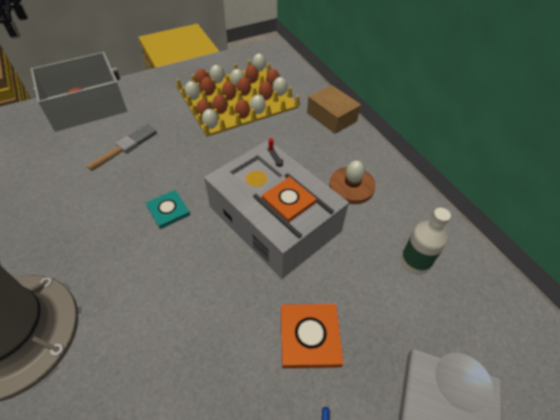

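View pics/wrist0.png

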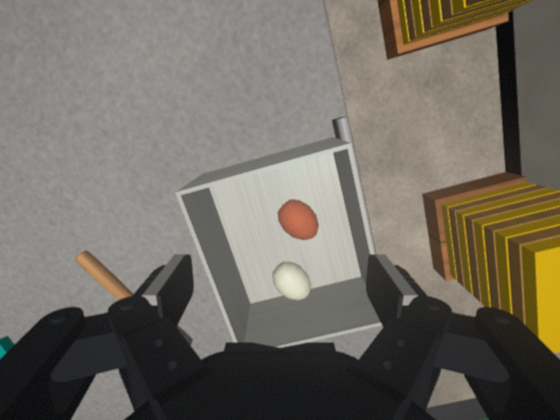

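```bash
python3 - <<'E'
from h import *
d=load('top0'); im=d['image']
cv2.imwrite('pics/crop0.png',cv2.resize(im[145:300,165:445],None,fx=2.85,fy=2.85,interpolation=cv2.INTER_CUBIC))
hsv=cv2.cvtColor(im,cv2.COLOR_BGR2HSV)
m=cv2.inRange(hsv,(4,170,120),(16,255,255))
for c in cv2.findContours(m,0,2)[0]:
    if cv2.contourArea(c)>200:
        r=cv2.minAreaRect(c); b=cv2.boxPoints(r); z=.126 if r[0][0]<350 else .016
        P=np.array([plane(d,*p,z)[:2] for p in b]); print(r,P.round(3).tolist(),P.mean(0),np.linalg.norm(P-np.roll(P,1,0),axis=1))
# rough: map known corners of top
for n,p in dict(rail1=(320,182),rail2=(332,234),c1=(181,186),c2=(318,159),c3=(339,254),c4=(201,285)).items(): print(n,plane(d,*p,.11).round(3))
print(plane(d,198,191,.145))
E
```

```text
((399.6897888183594, 263.1075134277344), (59.916893005371094, 54.59220886230469), 27.050600051879883) [[0.467, -0.181], [0.562, -0.23], [0.511, -0.332], [0.418, -0.282]] [ 0.48942591 -0.2563046 ] [0.11230301 0.10711371 0.11414922 0.1061405 ]
((283.1098937988281, 213.70098876953125), (43.64311981201172, 44.901756286621094), 77.27564239501953) [[0.59, 0.018], [0.61, -0.058], [0.535, -0.076], [0.516, -0.001]] [ 0.56282433 -0.02905258] [0.07646403 0.078533   0.07672074 0.07736941]
rail1 [ 0.624 -0.094  0.11 ]
rail2 [ 0.531 -0.116  0.11 ]
c1 [0.611 0.154 0.11 ]
c2 [ 0.666 -0.09   0.11 ]
c3 [ 0.496 -0.128  0.11 ]
c4 [0.438 0.11  0.11 ]
[0.59562779 0.11732485 0.145     ]
```

View pics/crop0.png

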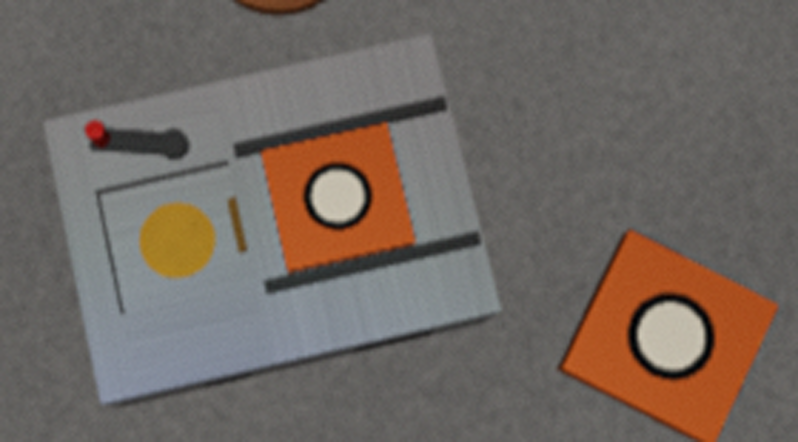

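Candidates: the orange plate between the rails (283,214), about 78 mm; the orange plate on the table (400,263), about 110 mm; the turquoise plate (185,335). The insert is the one between the rails: it is the smaller orange one, which the crop confirms. Candler yaw is about 103.3°, with its centre near (0.553, 0.012). The catch starts just below 0.

Now I refine the pose and work out the approach.

```bash
cat >> h.py <<'E'
def cand(x,y,z,C=(0.5528,0.0115),a=np.deg2rad(103.3)):
    return np.array([C[0]+x*np.cos(a)-y*np.sin(a),C[1]+x*np.sin(a)+y*np.cos(a),z])
def inv(p,C=(0.5528,0.0115),a=np.deg2rad(103.3)):
    d=np.array(p)[:2]-C; return np.array([d@[np.cos(a),np.sin(a)],d@[-np.sin(a),np.cos(a)]])
def goto(p,yawz=None):
    o=get_obs(); M=R.from_rotvec(o['orientation']).as_matrix()
    s=M.T@(np.array(p)-o['tcp_pos']); a=np.arctan2(M[1,2],M[0,2])
    print('shift cm',(s*100).round(2),'turn',None if yawz is None else round(-(np.deg2rad(yawz)-a),3))
E
python3 - <<'E'
from h import *
d=load('side0'); t=load('top0')
for n,q in dict(insert=(-.042,0,.126),b1=(-.125,-.09,.11),b2=(.125,-.09,.11),b3=(.125,.09,.11),b4=(-.125,.09,.11),rec=(.06,0,.094)).items():
    print(n,np.round(proj(d,cand(*q))),np.round(proj(t,cand(*q))))
print('post',inv(plane(t,198,191,.145)), 'pivot',inv(plane(t,227,196,.117)))
print('stand',plane(t,263,122,.026),'bottle',plane(t,381,125,.02))
goto(cand(-.105,0,.36),103.3)
E
```

```text
insert [289. 196.] [283. 214.]
b1 [349. 203.] [318. 157.]
b2 [269. 139.] [181. 186.]
b3 [204. 176.] [200. 286.]
b4 [282. 253.] [341. 255.]
rec [257. 178.] [227. 228.]
post [ 0.09313398 -0.06602408] pivot [ 0.04795983 -0.05316396]
stand [0.76403041 0.01381065 0.026     ] bottle [ 0.76483634 -0.22357701  0.02      ]
shift cm [ 58.     4.48 -60.61] turn -0.506
```

```bash
python3 -m jog '[[[29,0,-30],-0.25,1],[[29,0,-30],-0.25,1],[[29,0,-30],-0.25,1],[[29,0,-30],-0.25,1],[[29,0,-30],-0.25,1],[[29,0,-30],-0.25,1],[[29,0,-30],-0.25,1],[[29,0,-30],-0.25,1],[[29,0,-30],-0.25,1]]'; python3 - <<'E'
from h import *
goto(cand(-.105,0,.36),103.3)
E
```

```text
clock: 1.27
tcp_pos: [0.3803, 0.2832, 0.4047]
orientation: [-1.57, 0.019, -0.018]
contact_force: [-0.4, 0.0, -0.4]
grip_width: 0.0001
shift cm [ 20.54   4.45 -36.92] turn -0.256
```

```bash
python3 -m jog '[[[20.5,0,-36.9],-0.256,1],[[20.5,0,-36.9],-0.256,1],[[20.5,0,-36.9],-0.256,1],[[20.5,0,-36.9],-0.256,1],[[20.5,0,-36.9],-0.256,1],[[20.5,0,-36.9],-0.256,1],[[20.5,0,-36.9],-0.256,1],[[20.5,0,-36.9],-0.256,1],[[20.5,4.5,-36.9],-0.256,1],[[20.5,4.5,-36.9],-0.256,1]]'; python3 - <<'E'
from h import *
snap('wrist','w1');snap('top','t1');goto(cand(-.105,0,.36),103.3)
E
```

```text
clock: 2.52
tcp_pos: [0.5757, -0.0884, 0.3566]
orientation: [-1.561, -0.179, 0.19]
contact_force: [-0.1, 0.9, 0.6]
grip_width: 0.0001
shift cm [-0.04  0.01 -0.11] turn 0.002
```

View pics/w1.png

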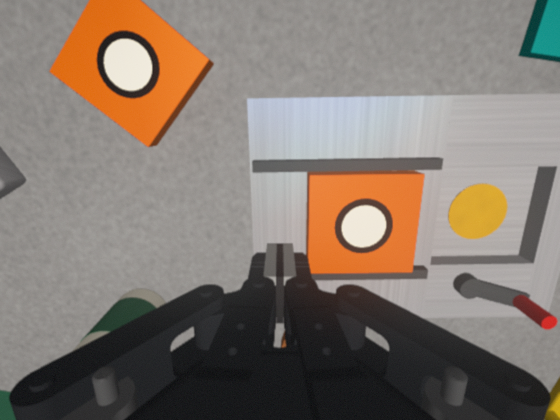

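View pics/t1.png

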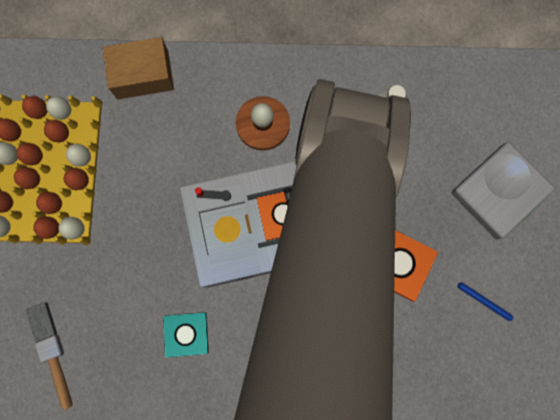

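Wrist view: the insert's corners are at about (308,172), (423,174), (413,271) and (311,273). The shut fingertips (280,250) point at the channel behind it, and the bottle (125,330) is behind the gripper.

```bash
python3 - <<'E'
from h import *
d=load('w1'); hsv=cv2.cvtColor(d['image'],cv2.COLOR_BGR2HSV)
m=cv2.inRange(hsv,(4,170,120),(16,255,255))
for n,p,z in [('i',(308,172),.126),('i',(423,174),.126),('i',(413,271),.126),('i',(311,273),.126),('tl',(248,98),.11),('railin',(255,169),.11),('railin',(440,168),.11),('post',(549,322),.145),('piv',(464,284),.117),('recess c',(555,166),.11)]:
    q=plane(d,*p,z); print(n,q.round(4),inv(q).round(4))
print(inv(get_obs()['tcp_pos']))
snap('side','s1')
E
```

```text
i [ 0.5319 -0.0778  0.126 ] [-0.0821  0.0409]
i [ 5.148e-01 -3.000e-04  1.260e-01] [-0.0027  0.0397]
i [0.5864 0.0192 0.126 ] [-0.0002 -0.0345]
i [ 0.6059 -0.0556  0.126 ] [-0.0775 -0.0363]
tl [ 0.4938 -0.1295  0.11  ] [-0.1236  0.0898]
railin [ 0.541  -0.1143  0.11  ] [-0.1197  0.0404]
railin [0.5084 0.0187 0.11  ] [0.0172 0.0415]
post [0.5945 0.1182 0.145 ] [ 0.0942 -0.0652]
piv [0.5915 0.0689 0.117 ] [ 0.0469 -0.0508]
recess c [0.4872 0.1011 0.11  ] [0.1023 0.0432]
[-0.10386504 -0.00036394]
```

View pics/s1.png

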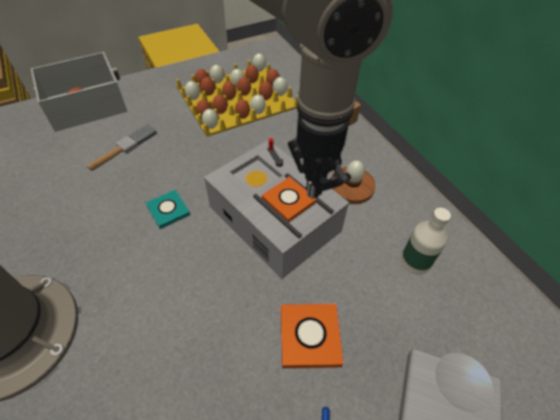

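Consistent within 2 mm. I lower behind the insert, with fingertips about 4 mm above the candler's top.

```bash
python3 -m jog '[[[0,0,-0.7],0,1],[[0,3,-0.7],0,1],[[0,6,-0.7],0,1],[[0,6.9,-0.7],0,1],[[0,6.9,-0.7],0,1],[[0,6.9,-0.7],0,1]]'; python3 - <<'E'
from h import *
snap('wrist','w2');o=get_obs();print(o['tcp_pos'],inv(o['tcp_pos']))
E
```

```text
clock: 3.42
tcp_pos: [0.579, -0.0982, 0.2921]
orientation: [-1.563, -0.184, 0.18]
contact_force: [-0.0, 0.1, 0.3]
grip_width: -0.0005
[ 0.57893517 -0.09816667  0.29205154] [-0.11273768 -0.00020541]
```

View pics/w2.png

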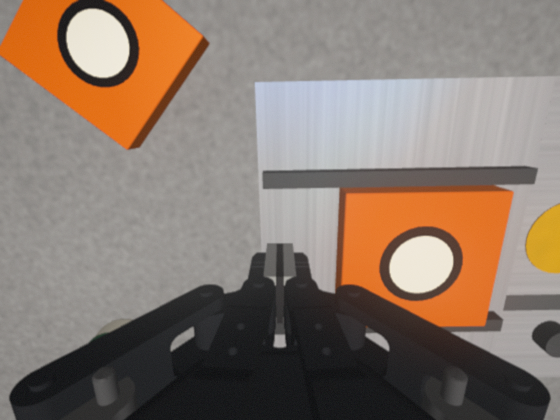

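```bash
python3 -m jog '[[[0,0.4,0],0,1],[[0,0.4,1],0,1],[[0,0.4,2],0,1],[[0,0.4,3],0,1],[[0,0.4,4],0,1],[[0,0.4,5],0,1],[[0,0.4,6],0,1],[[0,0.4,6],0,1]]'; python3 - <<'E'
from h import *
snap('wrist','w3');o=get_obs();print(o['tcp_pos'],inv(o['tcp_pos']),o['contact_force'])
E
```

```text
clock: 4.47
tcp_pos: [0.5644, -0.0384, 0.2867]
orientation: [-1.562, -0.183, 0.184]
contact_force: [0.4, -0.2, -0.8]
grip_width: -0.0001
[ 0.56452672 -0.03903603  0.28672882] [-0.05187833  0.0002136 ] [ 0.02925548  0.24092723 -0.90168112]
```

View pics/w3.png

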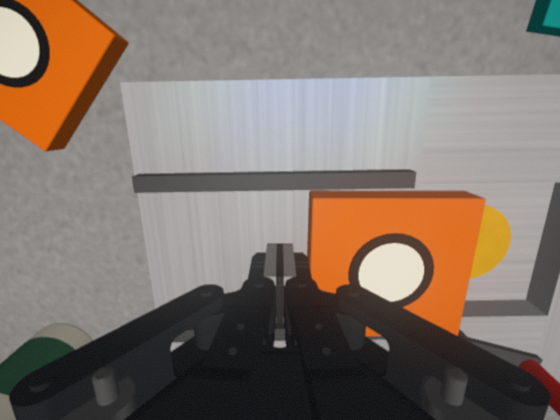

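The insert has moved with the fingers and stays square. I keep pushing.

```bash
python3 -m jog '[[[0,0,1],0,1],[[0,0,2],0,1],[[0,0,3],0,1],[[0,0,4],0,1],[[0,0,4.5],0,1],[[0,0,5],0,1],[[0,0,5],0,1]]'; python3 - <<'E'
from h import *
d=load('w3')
for p in((309,192),(309,290)): print(inv(plane(d,*p,.126)))
snap('wrist','w4');o=get_obs();print(o['tcp_pos'],inv(o['tcp_pos']),o['contact_force'])
snap('side','s4')
E
```

```text
clock: 5.4
tcp_pos: [0.5529, 0.0096, 0.2866]
orientation: [-1.563, -0.182, 0.183]
contact_force: [0.2, -0.2, 0.2]
grip_width: 0.0
[-0.0375602   0.04148857]
[-0.03606142 -0.00916908]
[0.55297053 0.00929303 0.28664151] [-0.002187    0.00034176] [ 0.38911086  0.87796858 -0.04769207]
```

View pics/w4.png

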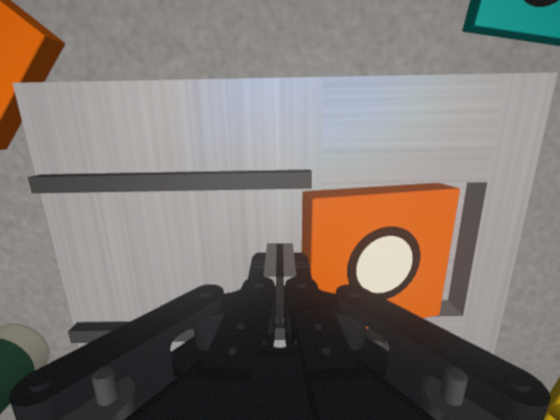

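View pics/s4.png

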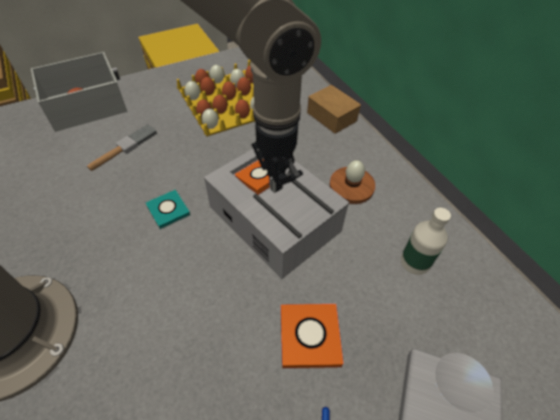

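The nose has tipped into the recess. About 9 mm remains, which I push slowly while watching the force.

```bash
python3 -m jog '[[[0,0,0.3],0,1],[[0,0,0.6],0,1],[[0,0,0.7],0,1],[[0,0,0.7],0,1]]';  python3 -m jog '[[[0,0,0.1],0,1],[[0,0,0.2],0,1],[[0,0,0.2],0,1]]'; python3 - <<'E'
from h import *
snap('wrist','w5');o=get_obs();print(o['tcp_pos'],inv(o['tcp_pos']),o['contact_force'])
E
```

```text
clock: 6.0
tcp_pos: [0.5514, 0.0161, 0.2867]
orientation: [-1.563, -0.182, 0.182]
contact_force: [-0.5, 0.3, -0.1]
grip_width: 0.0001
clock: 6.38
tcp_pos: [0.551, 0.0179, 0.2867]
orientation: [-1.563, -0.182, 0.182]
contact_force: [0.3, -0.3, -0.8]
grip_width: 0.0001
[0.550951   0.01791037 0.2866901 ] [0.0066638 0.0003247] [ 0.15025508 -0.40659138 -0.39188671]
```

View pics/w5.png

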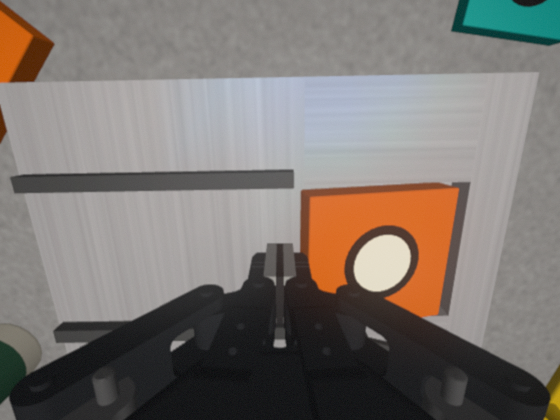

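```bash
python3 -m jog '[[[0,0,0.1],0,1],[[0,0,0.2],0,1],[[0,0,0.2],0,1],[[0,0,0.2],0,1]]'; python3 -m jog '[[[0,0,0.1],0,1],[[0,0,0.2],0,1],[[0,0,0.2],0,1],[[0,0,0.2],0,1]]'; python3 - <<'E'
from h import *
snap('wrist','w6');o=get_obs();print(o['tcp_pos'],inv(o['tcp_pos']),o['contact_force'])
E
```

```text
clock: 6.92
tcp_pos: [0.5505, 0.0199, 0.2867]
orientation: [-1.563, -0.182, 0.182]
contact_force: [0.2, -0.3, -0.4]
grip_width: -0.0
clock: 7.42
tcp_pos: [0.5501, 0.0218, 0.2867]
orientation: [-1.563, -0.182, 0.182]
contact_force: [0.4, -0.8, -0.1]
grip_width: -0.0002
[0.55003583 0.02179682 0.28669338] [0.01065654 0.00032125] [ 0.09123659 -0.52700099 -0.16065818]
```

View pics/w6.png

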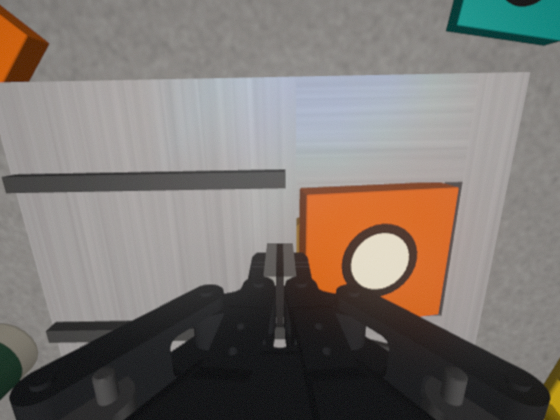

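The nose is now at the far wall (the gap at 460 px has closed) and the brass tongue shows at (297,240). I push 1 mm more to check the seating.

```bash
python3 -m jog '[[[0,0,0.1],0,1],[[0,0,0.1],0,1],[[0,0,0.1],0,1]]'; python3 - <<'E'
from h import *
o=get_obs();print(o['tcp_pos'],inv(o['tcp_pos']),o['contact_force'])
E
```

```text
clock: 7.85
tcp_pos: [0.5498, 0.0227, 0.2867]
orientation: [-1.563, -0.182, 0.182]
contact_force: [-0.2, -0.3, -0.5]
grip_width: 0.0001
[0.54981226 0.02273699 0.28668978] [0.01162293 0.00032254] [-0.21648153 -0.33911333 -0.50353034]
```

```bash
python3 -m jog '[[[0,0,0.1],0,1],[[0,0,0.1],0,1],[[0,0,0.1],0,1]]'; python3 - <<'E'
from h import *
o=get_obs();print(o['tcp_pos'],inv(o['tcp_pos']),o['contact_force'])
snap('wrist','w7');snap('side','s7');d=load('s7');cv2.imwrite('pics/s7c.png',cv2.resize(d['image'][130:240,190:330],None,fx=5,fy=5,interpolation=2))
E
```

```text
clock: 8.22
tcp_pos: [0.5496, 0.0237, 0.2867]
orientation: [-1.563, -0.182, 0.182]
contact_force: [-0.6, -0.2, -0.7]
grip_width: -0.0004
[0.54958886 0.02370174 0.28668739] [0.0126132  0.00031801] [-0.61855948 -0.21540073 -0.72025275]
```

View pics/w7.png

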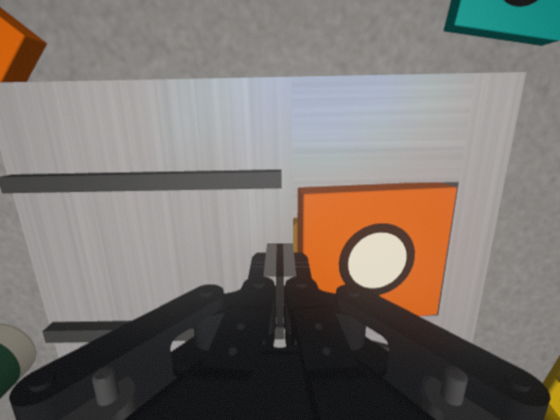

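View pics/s7c.png

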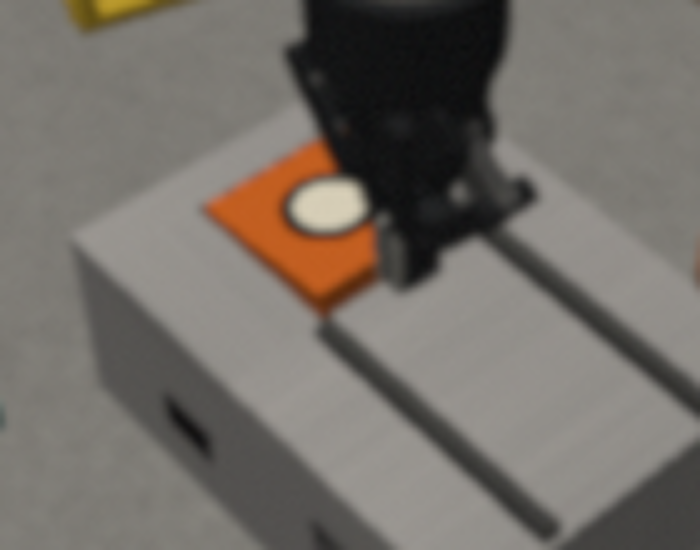

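It is seated with the nose at the wall and the trailing edge proud. I back off, lift, move over x ≈ 37 mm and press.

```bash
python3 -m jog '[[[0,0,-0.4],0,1],[[0,-3,-0.4],0,1],[[0,-3,-0.4],0,1],[[0,-3,2.4],0,1],[[0,-3,2.4],0,1],[[0,-2,2.4],0,1],[[0,-1.2,2.4],0,1],[[0,-1.2,2.4],0,1]]'; python3 - <<'E'
from h import *
o=get_obs();print(o['tcp_pos'],inv(o['tcp_pos']),o['contact_force'])
E
```

```text
clock: 9.32
tcp_pos: [0.5437, 0.0463, 0.2975]
orientation: [-1.564, -0.18, 0.183]
contact_force: [-0.2, -0.5, -0.2]
grip_width: -0.0001
[0.54372651 0.04631122 0.29752307] [0.0359649  0.00082182] [-0.23604972 -0.46573816 -0.21597149]
```

```bash
python3 -m jog '[[[0,0.3,0],0,1],[[0,0.6,0],0,1],[[0,0.8,0],0,1],[[0,0.8,0],0,1]]'; python3 -m jog '[[[0,0.2,0],0,1],[[0,0.4,0],0,1],[[0,0.4,0],0,1]]'
```

```text
clock: 9.82
tcp_pos: [0.5444, 0.047, 0.2912]
orientation: [-1.563, -0.183, 0.181]
contact_force: [-0.9, 0.1, 4.3]
grip_width: 0.0002
clock: 10.2
tcp_pos: [0.5446, 0.0467, 0.2876]
orientation: [-1.563, -0.183, 0.181]
contact_force: [-1.4, -0.8, 9.1]
grip_width: -0.0
```

```bash
python3 -m jog '[[[0,0.2,0],0,1],[[0,0.2,0],0,1],[[0,0.2,0],0,1]]'; python3 -m jog '[[[0,0.2,0],0,1],[[0,0.2,0],0,1],[[0,0.2,0],0,1]]'
```

```text
clock: 10.58
tcp_pos: [0.5439, 0.0471, 0.2845]
orientation: [-1.563, -0.182, 0.183]
contact_force: [0.2, -0.1, 0.0]
grip_width: -0.0
clock: 10.95
tcp_pos: [0.5441, 0.0471, 0.2835]
orientation: [-1.562, -0.182, 0.182]
contact_force: [-3.8, -0.3, 11.3]
grip_width: 0.0001
```

The tongue gave way: force dropped from 9 N to 0. The tip is now at z = 0.110 with 11 N. One more mm, then I lift and look.

```bash
python3 -m jog '[[[0,0.1,0],0,1],[[0,0.1,0],0,1],[[0,0.1,0],0,1]]'; python3 -m jog '[[[0,-3,0],0,1],[[0,-7,-3],0,1],[[0,-7,-7],0,1],[[0,-7,-7],0,1],[[0,-7,-7],0,1]]'; python3 - <<'E'
from h import *
snap('wrist','w8');o=get_obs();print(o['tcp_pos'],inv(o['tcp_pos']),o['contact_force'])
snap('side','s8');d=load('s8');cv2.imwrite('pics/s8c.png',cv2.resize(d['image'][130:240,190:330],None,fx=5,fy=5,interpolation=2))
E
```

```text
clock: 11.32
tcp_pos: [0.5441, 0.047, 0.2834]
orientation: [-1.562, -0.182, 0.182]
contact_force: [-7.3, -0.0, 21.9]
grip_width: -0.0004
clock: 11.95
tcp_pos: [0.5599, -0.0205, 0.3511]
orientation: [-1.563, -0.182, 0.183]
contact_force: [-0.7, 0.0, -0.3]
grip_width: -0.0001
[ 0.55991261 -0.01996462  0.35104286] [-0.03225696  0.00031659] [ 0.04778484 -0.80807579 -0.34335807]
```

View pics/w8.png

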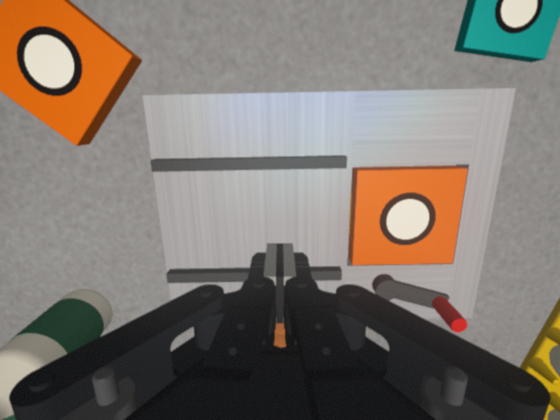

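View pics/s8c.png

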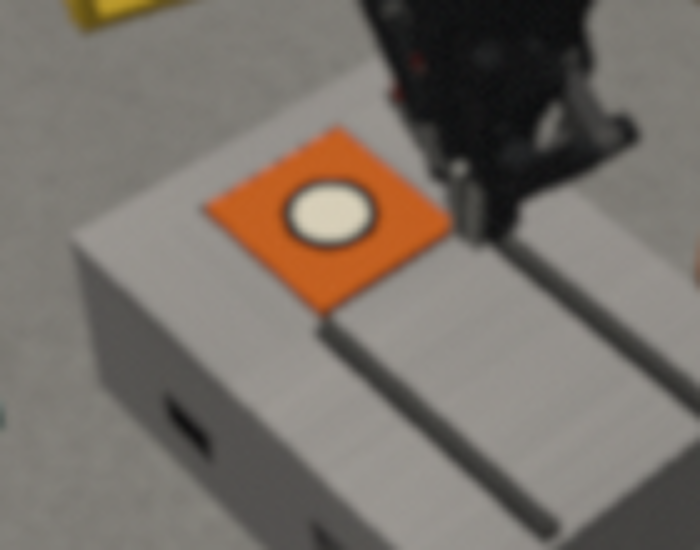

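Insert is flush, with no orange side showing. The catch post top is at about (459,325) and the pivot at about (384,283). I locate the post and plan to pinch it.

```bash
python3 - <<'E'
from h import *
for f in('w8','top0'):
    d=load(f); hsv=cv2.cvtColor(d['image'],cv2.COLOR_BGR2HSV)
    m=cv2.inRange(hsv,(0,150,90),(4,255,255))|cv2.inRange(hsv,(174,150,90),(180,255,255))
    for c in cv2.findContours(m,0,2)[0]:
        if cv2.contourArea(c)>20: print(f,cv2.boundingRect(c),cv2.contourArea(c))
d=load('w8')
for p,z in [((459,325),.145),((384,283),.117),((354,167),.11),((467,166),.11),((454,265),.11),((350,265),.11)]:
    q=plane(d,*p,z);print(q.round(4),inv(q).round(4))
cv2.imwrite('pics/w8c.png',cv2.resize(d['image'][260:350,360:490],None,fx=6,fy=6,interpolation=2))
E
```

```text
w8 (433, 297, 34, 35) 483.0
top0 (195, 188, 7, 6) 23.5
[0.5947 0.1183 0.145 ] [ 0.0943 -0.0654]
[0.5888 0.0707 0.117 ] [ 0.0493 -0.0487]
[0.5079 0.0227 0.11  ] [0.0212 0.0411]
[0.4885 0.1016 0.11  ] [0.1024 0.0418]
[0.5642 0.1232 0.11  ] [ 0.1061 -0.0368]
[0.5832 0.0429 0.11  ] [ 0.0236 -0.0368]
```

View pics/w8c.png

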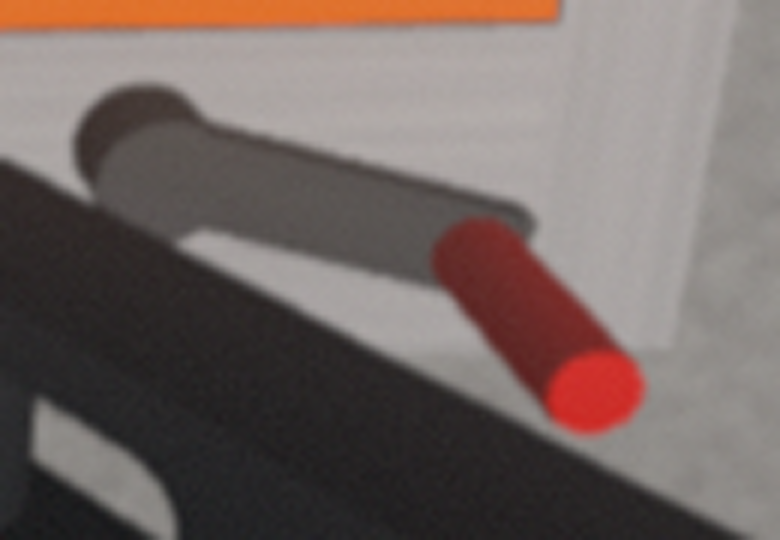

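```bash
python3 - <<'E'
from h import *
goto(cand(.0943,-.0654,.2965),103.3)
E
```

```text
shift cm [ 6.59  5.46 12.62] turn 0.002
```

```bash
python3 -m jog '[[[3,0,6],0,0],[[6.6,0,12.6],0,0],[[6.6,0,12.6],0,0],[[6.6,0,12.6],0,0],[[6.6,0,12.6],0,0]]' 20; python3 - <<'E'
from h import *
snap('wrist','w9');goto(cand(.0943,-.0654,.2965),103.3)
E
```

```text
clock: 12.68
tcp_pos: [0.5951, 0.1149, 0.3515]
orientation: [-1.564, -0.18, 0.181]
contact_force: [0.8, -0.3, -0.0]
grip_width: 0.0428
shift cm [0.05 5.51 0.38] turn -0.003
```

View pics/w9.png

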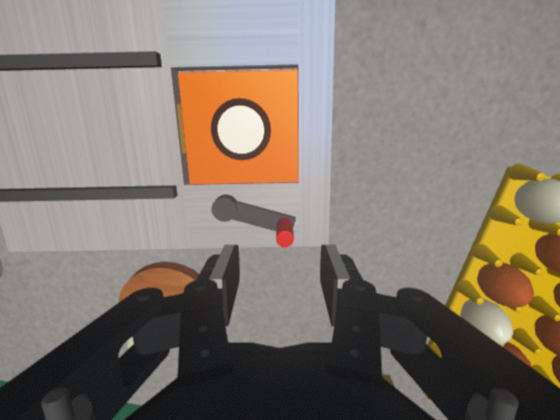

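```bash
python3 - <<'E'
from h import *
d=load('w9')
for p,z in [((285,238),.145),((225,208),.119)]:
    q=plane(d,*p,z);print(q.round(4),inv(q).round(4))
o=get_obs();print(inv(o['tcp_pos']))
E
python3 -m jog '[[[0,2,0],0,0],[[0,4,0],0,0],[[0,5.2,0],0,0],[[0,5.2,0],0,0],[[0,5.2,0],0,0]]' 20; python3 - <<'E'
from h import *
snap('wrist','w10');o=get_obs();print(o['tcp_pos'],inv(o['tcp_pos']))
E
```

```text
[0.5942 0.1184 0.145 ] [ 0.0945 -0.0648]
[0.5918 0.074  0.119 ] [ 0.0519 -0.0523]
[ 0.09054091 -0.06489248]
clock: 13.35
tcp_pos: [0.5957, 0.1163, 0.3004]
orientation: [-1.563, -0.183, 0.181]
contact_force: [-0.5, 0.3, -0.2]
grip_width: 0.0428
[0.59576709 0.11647045 0.30054313] [ 0.09227046 -0.06596309]
```

View pics/w10.png

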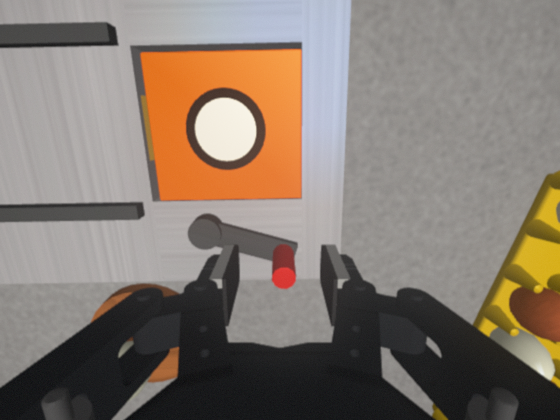

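The post (284,270) stands centred between the pads. I go slightly lower and close gently.

```bash
python3 -m jog '[[[0,0.3,0.15],0,0],[[0,0.3,0.15],0,1],[[0,0.3,0.15],0,1],[[0,0.3,0.15],0,1],[[0,0.3,0.15],0,1],[[0,0.3,0.15],0,1]]' 20; python3 - <<'E'
from h import *
o=get_obs();print(o['tcp_pos'],inv(o['tcp_pos']))
E
```

```text
clock: 14.15
tcp_pos: [0.5951, 0.1181, 0.2968]
orientation: [-1.563, -0.182, 0.182]
contact_force: [-1.5, 0.4, 1.4]
grip_width: 0.0105
[0.59508294 0.11814749 0.29681771] [ 0.0940599  -0.06568309]
```

```bash
python3 -m jog '[[[-0.55,0,0.1],0,1],[[-1.1,0,0.14],0,1],[[-1.65,0,0.1],0,1],[[-2.2,0,0],0,1],[[-2.75,0,-0.17],0,1],[[-3.27,0,-0.41],0,1],[[-3.75,0,-0.72],0,1],[[-3.75,0,-0.72],0,1]]'; python3 - <<'E'
from h import *
snap('wrist','w11');o=get_obs();print(o['tcp_pos'],inv(o['tcp_pos']),o['contact_force'],o['grip_width'])
E
```

```text
clock: 15.15
tcp_pos: [0.5585, 0.1044, 0.2967]
orientation: [-1.56, -0.181, 0.187]
contact_force: [-3.6, 6.2, 5.0]
grip_width: 0.0111
[0.55853052 0.10444196 0.29671689] [ 0.08913085 -0.0269581 ] [-4.05759325  6.38276381  6.36967992] 0.01063526363201515
```

View pics/w11.png

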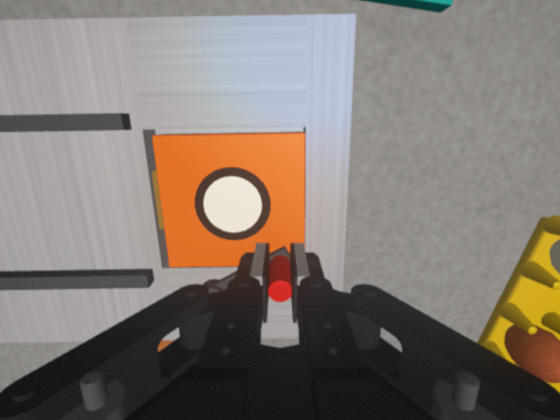

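```bash
python3 -m jog '[[[-0.4,0,-0.33],0,1],[[-0.74,0,-0.67],0,1],[[-1.15,0,-1.21],0,1],[[-1.47,0,-1.8],0,1],[[-1.7,0,-2.44],0,1],[[-1.83,0,-3.1],0,1],[[-1.83,0,-3.1],0,1]]'; python3 - <<'E'
from h import *
o=get_obs();print(o['tcp_pos'],inv(o['tcp_pos']),o['contact_force'],o['grip_width'])
E
```

```text
clock: 16.08
tcp_pos: [0.5461, 0.0675, 0.296]
orientation: [-1.562, -0.174, 0.19]
contact_force: [-11.5, 0.3, 10.7]
grip_width: 0.0112
[0.54611816 0.06749252 0.29597615] [ 0.05602789 -0.00637844] [-11.5183872    0.30600319  10.65017505] 0.011248109833530343
```

```bash
python3 -m jog '[[[0,0,-0.3],0,1],[[0,0,-0.6],0,1],[[0,0,-0.6],0,1],[[0,0,-0.6],0,1]]'; python3 - <<'E'
from h import *
snap('wrist','w12');o=get_obs();print(o['tcp_pos'],inv(o['tcp_pos']),o['contact_force'],o['grip_width'])
E
```

```text
clock: 16.58
tcp_pos: [0.5478, 0.0614, 0.296]
orientation: [-1.563, -0.175, 0.189]
contact_force: [-8.8, -0.2, 9.3]
grip_width: 0.0112
[0.54783152 0.06143554 0.29600058] [ 0.04973921 -0.00665243] [-9.99523062 -0.75162482  9.31355386] 0.011452240491894658
```

View pics/w12.png

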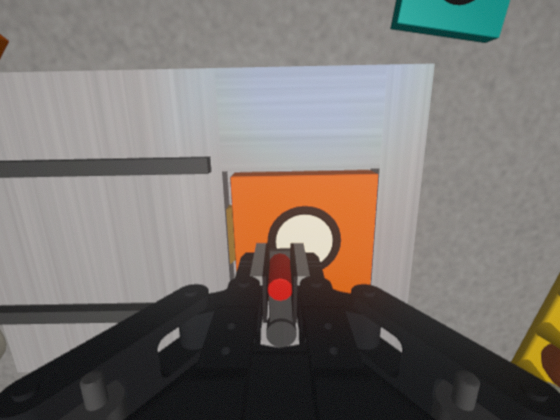

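Radial pull is about 10 N and there is no stop reaction yet. I relieve it slightly and push on gently to the stop.

```bash
python3 -m jog '[[[0.2,0,-0.1],0,1],[[0.2,0,-0.2],0,1],[[0.2,0,-0.2],0,1]]'; python3 -m jog '[[[0,0,-0.1],0,1],[[0,0,-0.2],0,1],[[0,0,-0.2],0,1]]';python3 - <<'E'
from h import *
o=get_obs();print(o['tcp_pos'],inv(o['tcp_pos']),o['contact_force'],o['grip_width'])
E
```

```text
clock: 17.0
tcp_pos: [0.5489, 0.061, 0.2958]
orientation: [-1.561, -0.172, 0.193]
contact_force: [-16.3, 2.8, 14.5]
grip_width: 0.0112
clock: 17.38
tcp_pos: [0.5491, 0.0605, 0.2958]
orientation: [-1.559, -0.173, 0.195]
contact_force: [-17.2, 6.5, 15.5]
grip_width: 0.0107
[0.54909147 0.06053957 0.29576952] [ 0.04857742 -0.00767248] [-17.24570818   6.48376281  15.4640326 ] 0.010721994950803847
```

```bash
python3 -m jog '[[[-0.2,-0.1,-0.1],0,1],[[-0.4,-0.2,-0.1],0,1],[[-0.4,-0.2,-0.1],0,1],[[-0.4,-0.2,-0.1],0,1]]';python3 - <<'E'
from h import *
o=get_obs();print(o['tcp_pos'],inv(o['tcp_pos']),o['contact_force'],o['grip_width'])
E
```

```text
clock: 17.88
tcp_pos: [0.5477, 0.0603, 0.2965]
orientation: [-1.559, -0.18, 0.19]
contact_force: [-0.4, 10.9, -10.5]
grip_width: 0.0109
[0.54774057 0.06030326 0.29648106] [ 0.04865823 -0.00630344] [ -0.387146    10.90791644 -10.46749192] 0.01089784136951114
```

Radial force is now zero, with 11 N tangential at an unchanged position, so the catch is at its stop. I release straight up.

```bash
python3 -m jog '[[[0,0.1,0.2],0,1],[[0,0.1,0.2],0,0],[[0,0.1,0.2],0,0],[[0,0.1,0.2],0,0],[[0,-3,0.2],0,0],[[0,-7,0.2],0,0],[[0,-8,0.2],0,0],[[0,-8,0.2],0,0]]'; python3 - <<'E'
from h import *
o=get_obs();print(o['tcp_pos'],o['contact_force'],o['grip_width'])
E
python3 -m jog '[[[0,-2,-6],0,0],[[0,-2,-11],0,0],[[0,-2,-11],0,0],[[0,-2,-11],0,0]]'; python3 - <<'E'
from h import *
snap('wrist','w13');snap('side','s13')
d=load('s13');cv2.imwrite('pics/s13c.png',cv2.resize(d['image'][120:240,190:340],None,fx=5,fy=5,interpolation=2))
E
```

```text
clock: 18.88
tcp_pos: [0.5497, 0.0587, 0.379]
orientation: [-1.563, -0.183, 0.181]
contact_force: [0.3, -0.4, -1.3]
grip_width: 0.0422
[0.54968039 0.05874197 0.37904743] [ 0.26877861 -0.38076897 -1.33333548] 0.0422011836145843
clock: 19.38
tcp_pos: [0.5745, -0.0477, 0.3971]
orientation: [-1.563, -0.18, 0.184]
contact_force: [0.1, 0.5, -0.2]
grip_width: 0.0425
```

View pics/w13.png

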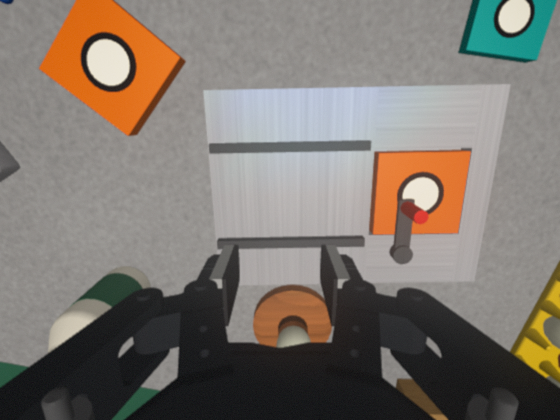

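View pics/s13c.png

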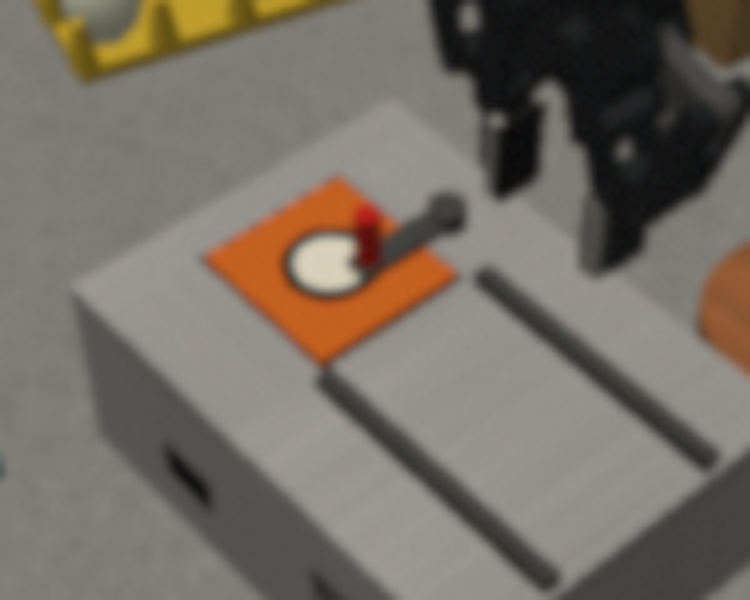

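The catch lies across the flush insert. I measure its angle and compare the bystanders with the start.

```bash
python3 - <<'E'
from h import *
d=load('w13'); cv2.imwrite('pics/w13c.png',cv2.resize(d['image'][140:275,360:500],None,fx=5,fy=5,interpolation=2))
q=[inv(plane(d,*p,z)) for p,z in (((401.5,254),.119),((406,202),.117),((421,217),.145))]
print(q,[np.arctan2(*(x-q[0])[::-1]) for x in q[1:]])
a=load('s1')['image'];a0=load('side0')['image'];b=load('s13')['image']
for n,(x0,x1,y0,y1) in dict(stand=(325,380,155,205),bottle=(395,460,200,280)).items():
    print(n,cv2.absdiff(a0[y0:y1,x0:x1],b[y0:y1,x0:x1]).mean(), cv2.absdiff(a0[y0:y1,x0:x1],b[y0:y1,x0:x1]).max())
E
```

```text
[array([ 0.05036803, -0.05246929]), array([ 0.04951681, -0.00333593]), array([ 0.05035591, -0.00803378])] [np.float64(1.5881193465226824), np.float64(1.5710691106392274)]
stand 6.405939393939394 103
bottle 5.703333333333333 12
```

View pics/w13c.png

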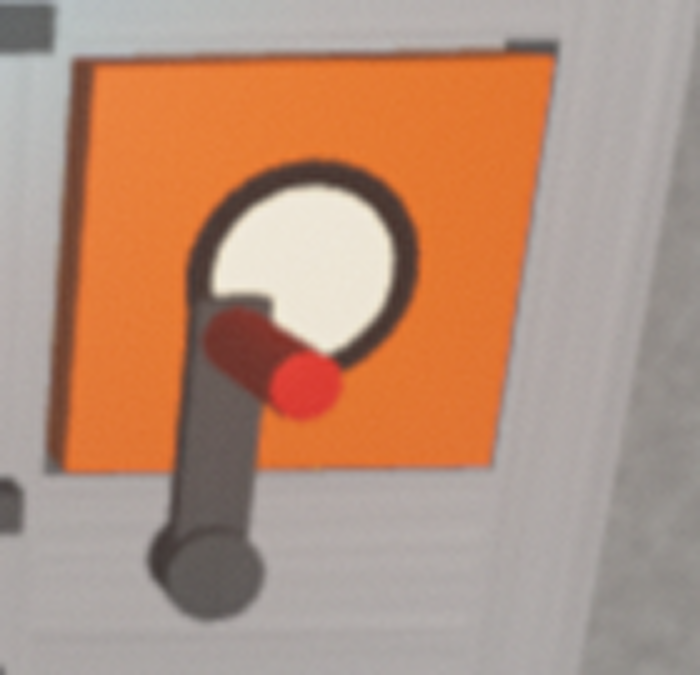

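View pics/s13.png

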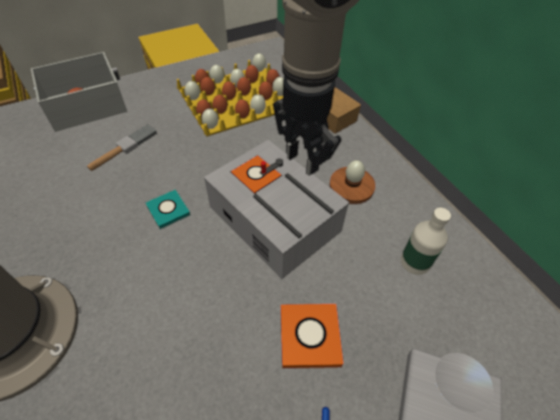

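The catch is at about 1.57–1.59 rad. The stand (352,182) and bottle (425,245) are where they started, and the gripper is clear.

```bash
python3 -c "
from bench import hand_in
print(hand_in())"
```

```text
the job is handed in; nothing more can be done
None
```

The job is done and handed in at about 19.5 s on the robot's clock.

- **Insert:** I pushed it along the channel until its nose reached the far wall of the recess, then pressed the trailing edge down. The tongue gave way at roughly 9 N or a little more. I then held about 22 N with the fingertips at 0.110 m, the height of the candler's top. The side picture after pressing shows it flush all round.
- **Catch:** I pinched the post and swung it round to the stop, where about 11 N more did not move it. The last wrist picture puts it at 1.57 rad measured at the post and 1.59 at the bar end. The gripper was then opened and lifted clear.
- **Bystanders:** The egg stand and bottle are at the same picture positions as at the start. The bottle's image patch hardly changed. The stand's patch did change in places, most likely because the gripper enters that part of the picture, so I checked the stand by eye.
- **Disagreements:** The cameras differed by about 2 mm on the candler's y position. One correction near the end of the catch swing went the wrong way. Radial force rose to about 17 N, with about 15 N vertical, before I reversed it.

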